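# Prop the parts-tub lid open

### The arm

A 7-joint arm with a two-finger parallel gripper is mounted at the origin on the work surface. World frame = base frame: x ahead of the robot, y to its left, z up, the work surface at z = 0. Lengths are in mm, angles in rad, forces in N, time in s.
With the tool pointing down it reaches from about 400 to 850 mm from the base axis. Payload 10.4 kg.
Tool frame: the origin (TCP) lies on the mounting face of the last link; the fingertips stand 173 mm ahead of it and the grasp point (between the pads) lies 155 mm ahead of it; z points along the fingers, y is the direction in which the jaws open and shut (so a half turn about z gives the same grasp; the last joint's range is limited). The gripper opens to 85 mm and grips with 20 to 120 N. Pads are 22 mm wide; open, the fingers measure 114 mm over their backs; the gripper's body (76 mm by 85 mm) begins 54 mm behind the grasp point. The pads swing forward as they close: fully open they stand 13 mm farther back than shut.
Start: joints at [-1.207, 0.332, -0.065, 1.46, 0.022, 1.35, -0.088], TCP at [235.753, 578.838, 404.738] pointing down, gripper open.
Joint ranges: [-2.6, 2.6], [-0.5, 2.12], [-1.47, 1.34], [0.16, 2.42], [-1.27, 4.41], [0.06, 2.06], [-2.6, 2.6]. Speed limits (rad/s): [2.22, 2.22, 2.79, 2.79, 3.14, 3.14, 3.14].

### API

Orientations are given as a unit quaternion [x, y, z, w].
In Python, from plant import manip, claw, status, viewer, job gives the robot as it stands. Calls block until the motion is done:
- manip.movep(position, orientation): joint-space move of the TCP to a pose.
- manip.line_to(position, v=150, rot=None): straight line of the TCP; rot=None keeps the orientation; v is the mean speed in mm/s.
- manip.move_j(angles): joint-space move.
- claw.grip(opening, force=None): opening from 0.0 (shut) to 1.0 (fully open); force is the grip in N (None keeps the last); returns when the fingers have stopped.
- manip.dwell(seconds).
- manip.solve_ik(position, orientation): joint angles nearest the present ones, or None.
- status.observe(): the state.
- viewer.get_image(name): name is "scene" or "side" or "wrist"; returns a dict with "pixels" (400x640x3 uint8, red, green, blue), "range_z" (400x640 float32, mm along the optical axis (not along the pixel's ray), 0 where there is no reading), "mtx" (3x3 intrinsics, pixels), "eye" and "orientation" of the camera in the world. Camera axes: x right, y down, z forward; pixel columns grow to the right and rows downward; lengths in mm; the calibration is good to about 2 mm. A picture is of the moment at which its call begins.
A pose or a line that the arm cannot do raises manip.MotionError and nothing moves.
- job.finish_job(): hands the job in, once; it reports no verdict.
The state is a dict: "time_s": time; "q": joint angles; "joint_vel": joint speeds; "effort": joint torques, N m; "tool_pos": TCP position; "orientation": TCP orientation; "wrist_force": force on the tool from outside, world axes, zero at the start; "wrist_torque": the same for the moment, N m; "grip_width": opening from 0.0 (shut) to 1.0 (fully open).
Only numpy, scipy, OpenCV 4.12 (cv2) and the standard library are available. Lean on these libraries where they do the work, as an engineer would, in place of code of your own. Each camera call takes 0.05 s, during which the arm holds its last target.

### The job

The lid of the parts-cleaning tub is standing up on its stiff hinge alone. Swing the prop rod up out of its clip and lower the lid onto it, so that the rod's tip sits fully home in the slotted bracket on the lid and the rod holds the lid half open. Do not let the lid fall shut, and leave the other things on the bench where they are.

Things in the scene. Friction and masses are not known exactly. Their poses are not given: they have to be found in the camera images.
- tub: Grey sheet-steel tub, fixed to the bench, origin at the centre of the basin's underside. Basin 240 (x) by 260 (y) by 80 mm high; a closed flat-topped housing, 70 (x) by 260 (y) by 80 mm high, joins its -x end (x -190 to -120). The lid is hinged along the -y side; the prop rod lies above the housing, along y. z is up.
- lid_hinge (a point): Fixed point on the lid's hinge axis, at (0, -120, 90) mm in the tub's frame; the axis runs along the tub's x. Axes as the tub's.
- lid (a joint): Lid angle: 0 shut (level, from the hinge to the tub's +y), pi/2 upright, stops at 0 and 1.45 rad; starts at 1.25 to 1.42. The stiff, damped hinge holds the lid by itself above about 1.2; below about 1.0 it sinks slowly (up to 0.3 rad/s) and without the rod ends shut. Pushing it down takes a few N. With the rod seated it rests at 0.85.
- lid_edge (a point): Middle of the lid's free lip, 240 mm from the hinge axis along the lid and 50 mm out from the hinge plane. Turns with the lid: x along the lip (= tub x), +y from hinge to lip, z out of the outer face. The lid is a pan, 0.9 kg, 220 mm long (x), outer face 2 mm above here, with 50 mm downturned walls; the last 20 mm is 4 mm sheet. The outer face may be pushed anywhere.
- lid_slot (a point): Seat of the slotted steel bracket on the lid's -x end: where the rod's ball centre lies when fully home. 150 mm from the hinge axis along the lid, 43 mm out from the hinge plane, in the rod's plane. Axes as lid_edge. The slot opens to -z (inner side); floor 5 mm away in +z; cheeks 26 mm apart along y, 15 mm deep, then flared to about 42 mm; open at both x ends.
- rod (a joint): Rod angle: 0 lying level in its clip (start), pointing to the tub's -y; grows as the tip swings up; stops at 0 and 1.7 rad. Turns about the tub's x through rod_pivot; stiff pivot (0.1 N m): the rod stays where left. The clip is an open fork. With the lid seated the rod stands at 0.69; set within about 0.05 of that, the flared slot finds the tip as the lid comes down; a light press seats it.
- rod_pivot (a point): Fixed centre of the rod's pivot, at (-150, 100, 105) mm in the tub's frame, 25 mm above the housing's top. Axes as the tub's.
- rod_grip (a point): Centre of the rod's black rubber sleeve, 16 mm in diameter and 50 mm long, 90 mm from the pivot. -y runs along the rod to its tip, x = tub x. The rod is 8 mm thick steel, about 80 g; 35 mm beside and 17 mm below the sleeve are free.
- rod_tip (a point): Centre of the ball tip (10 mm in diameter) of the rod, 198 mm from the pivot. Axes as rod_grip.
- can_a_center (a point): Middle of an upright spray can, 65 mm in diameter and 200 mm high, standing on the bench; leave alone.
- can_b_center (a point): Middle of a second, lighter grey spray can of the same size; leave alone.
- chainring: Dark toothed chainring 146 mm across and 5 mm thick lying on the bench, origin at its centre underneath; leave alone.
- wrench: Steel wrench 170 mm long lying on the bench, origin under its middle; leave alone.

How it is judged (in metres and radians):
At the end, for the whole second after the job is handed in: The centre of the rod's tip is within 12 mm of the slot's seat point, the lid rests on the rod at 0.85 rad (0.79 to 0.91) and is still (under 0.05 rad/s) (distance between rod_tip and lid_slot below 0.012 m and value of joint lid between 0.79 and 0.91 rad and velocity of joint lid between -0.05 and 0.05 rad/s); the robot touches nothing.
It fails at once if the lid falls below the propped height (lid angle under 0.6 rad) (value of joint lid below 0.6 rad).
It fails at once if a spray can, the chainring or the wrench is shifted by more than 40 mm (distance of any of can_a_center, can_b_center, chainring, wrench from where it was at the start of the episode above 0.04 m).
It also fails if it takes over 61 s, if anything falls off the work surface, if the arm or the gripper's body presses on something with over 40 N, if the wrist force passes 120 N, or if a joint passes its speed limit or range.

## Working session

There is one attempt and no reset: what is moved stays moved. The work goes in short steps, each a Python script; the robot and the scene stay as the last script left them, time stands still between calls to the robot, and variables do not carry over. Pictures are saved under pics/ and viewed, and the job is handed in when it is done.

```bash
mkdir -p pics; ls
cat > h.py <<'E'
import numpy as np, cv2
from scipy.spatial.transform import Rotation as R
from plant import manip, claw, status, viewer, job
def snap(n,f):
    im=viewer.get_image(n)
    cv2.imwrite(f'pics/{f}.png',im['pixels'][:,:,::-1]); np.savez(f'pics/{f}.npz',**im); return im
def cloud(im):
    d=im['range_z'];K=im['mtx'];v,u=np.mgrid[0:400,0:640]
    p=np.stack([(u-K[0,2])/K[0,0]*d,(v-K[1,2])/K[1,1]*d,d],-1)
    P=p@R.from_quat(im['orientation']).as_matrix().T+im['eye']
    P[d<=0]=np.nan
    return P
E
python3 - <<'E'
from h import *
for n in('scene','side','wrist'):
    im=snap(n,n+'0'); print(n,im['eye'],im['orientation'],im['mtx'][0])
print(status.observe())
E
```

```text
pics
scene [1583.6809699   211.44807702 1287.66604647] [ 0.57658302  0.73058847 -0.28122712 -0.23388847] [513.59780342   0.         325.35962558]
side [ 212.83896345 -906.5389363  1129.48489515] [ 0.91717742 -0.16455182  0.05894155 -0.35809799] [489.6179285    0.         327.34726116]
wrist [164.57121285 606.25613881 373.1926949 ] [0.82023747 0.55159144 0.08384667 0.12620267] [323.65573731   0.         321.5647641 ]
{'time_s': 0.15, 'q': array([-1.20657847,  0.33272977, -0.06465831,  1.46076768,  0.02162709,
        1.34990957, -0.08852326]), 'joint_vel': array([-0.00199366, -0.00232944,  0.00200379, -0.00219003, -0.00092203,
       -0.00051302, -0.00106863]), 'effort': array([ 1.58099807e-03, -6.25829244e+01,  4.98035748e-02, -3.91852105e+01,
        1.64671254e-02,  7.40234071e-03,  7.03528917e-05]), 'tool_pos': array([235.75652286, 578.71950614, 404.08737648]), 'orientation': array([ 1.92224677e-01,  9.81350784e-01, -5.55848165e-04, -6.33515961e-05]), 'wrist_force': array([-0.23189656, -0.1359656 ,  0.47013125]), 'wrist_torque': array([0.013551  , 0.05648472, 0.03153735]), 'grip_width': 1.002041511700752}
```

View pics/scene0.png

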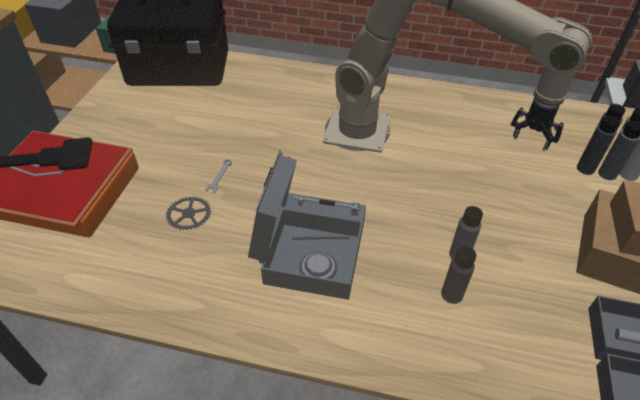

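View pics/side0.png

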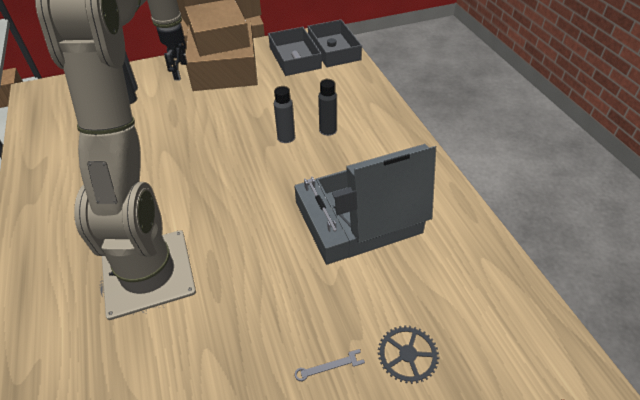

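View pics/wrist0.png

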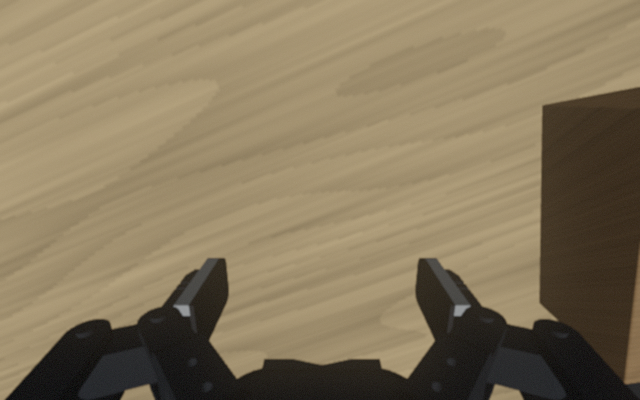

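The scene view shows the tub at about (310,240), with the lid standing at (275,210). The housing and rod are on the robot's side, at (325,203). The side view has the lid's outer face at (395,200) and the rod at (320,205). The wrench, chainring and cans are all clear of the tub. Next I'll measure the tub from the depth images.

Run:
```python
import numpy as np,cv2
from h import cloud
for n,box in(('scene0',(240,140,380,310)),('side0',(280,130,450,280))):
    im=dict(np.load(f'pics/{n}.npz')); P=cloud(im)
    x0,y0,x1,y1=box
    Q=P[y0:y1,x0:x1].reshape(-1,3); C=im['pixels'][y0:y1,x0:x1].reshape(-1,3).astype(int)
    grey=(C[:,0]-C[:,2])<25
    ok=np.isfinite(Q[:,0])&grey
    Q=Q[ok]
    print(n,len(Q),np.histogram(Q[:,2],bins=np.arange(-10,360,10)))
    for lo,hi in((74,86),):
        S=Q[(Q[:,2]>lo)&(Q[:,2]<hi)]
        r=cv2.minAreaRect(S[:,:2].astype(np.float32)); print(lo,len(S),np.median(S[:,2]),r, S.min(0),S.max(0))
    S=Q[(Q[:,2]>15)&(Q[:,2]<100)]
    r=cv2.minAreaRect(S[:,:2].astype(np.float32)); print('all',r); print(cv2.boxPoints(r))
    np.save(f'pics/{n}_Q.npy',Q)
    # top-down occupancy by height
    g=np.zeros((500,500,3),np.uint8)
    ij=np.round((Q[:,:2]-[350,-250])/1.0).astype(int)
    for (a,b),h in zip(ij,Q[:,2]):
        if 0<=a<500 and 0<=b<500: g[499-a,499-b]=cv2.applyColorMap(np.uint8([[np.clip(h*0.75,0,255)]]),cv2.COLORMAP_JET)[0,0]
    cv2.imwrite(f'pics/top_{n}.png',g)
a=cv2.imread('pics/top_scene0.png');b=cv2.imread('pics/top_side0.png')
cv2.imwrite('pics/top.png',cv2.resize(np.hstack([a,b]),(800,400)))
z=[cv2.resize(cv2.imread(f'pics/{n}.png')[y0:y1,x0:x1],(400,400)) for n,(x0,y0,x1,y1) in(('scene0',(240,140,380,300)),('side0',(285,130,445,270)))]
cv2.imwrite('pics/zoom.png',np.hstack(z))
```

```text
scene0 10949 (array([  82, 2765, 1168,  800,  436,  397,  392,  379, 1017,  789,   36,
        249,  163,   57,   44,   44,   48,   52,   47,   48,   53,   54,
         45,   53,   49,   45,   47,   59,   52,   53,   52,  593,  617,
         33,  128,    3]), array([-10,   0,  10,  20,  30,  40,  50,  60,  70,  80,  90, 100, 110,
       120, 130, 140, 150, 160, 170, 180, 190, 200, 210, 220, 230, 240,
       250, 260, 270, 280, 290, 300, 310, 320, 330, 340, 350]))
74 1582 79.78119360189282 ((625.5742797851562, -21.908096313476562), (314.302978515625, 270.1747131347656), 1.2572187185287476) [ 467.13385884 -154.04504556   74.01919822] [785.05378262 116.38528855  85.90756916]
all ((426.650634765625, -27.335647583007812), (716.5731811523438, 270.3034362792969), 1.4516913890838623)
[[  65.055084   98.69583 ]
 [  71.902985 -171.52084 ]
 [ 788.2462   -153.36713 ]
 [ 781.3983    116.84955 ]]
side0 11709 (array([ 12, 418, 452, 361, 352, 365, 286, 203, 794, 949,  21, 163, 330,
       231, 245, 241, 257, 250, 243, 241, 249, 242, 263, 314, 325, 324,
       357, 446, 354, 295, 309, 621, 360, 256, 284,   1]), array([-10,   0,  10,  20,  30,  40,  50,  60,  70,  80,  90, 100, 110,
       120, 130, 140, 150, 160, 170, 180, 190, 200, 210, 220, 230, 240,
       250, 260, 270, 280, 290, 300, 310, 320, 330, 340, 350]))
74 1660 80.40613956279492 ((555.0438842773438, -18.47357177734375), (172.54080200195312, 268.9410095214844), 1.4115265607833862) [ 465.92900834 -152.76024799   74.05694252] [638.04863542 118.02993723  85.90444563]
all ((613.037109375, 133.41001892089844), (308.0352478027344, 566.5249633789062), 2.9618523120880127)
[[ 444.58875  408.33588]
 [ 473.8617  -157.43233]
 [ 781.4855  -141.51584]
 [ 752.2125   424.25238]]
```

View pics/top.png

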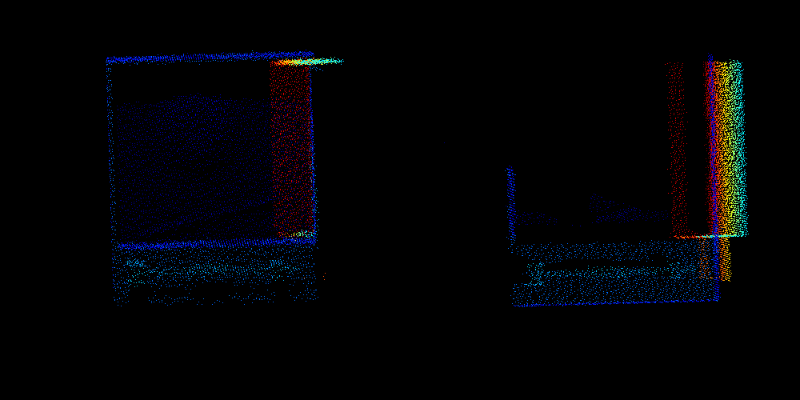

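View pics/zoom.png

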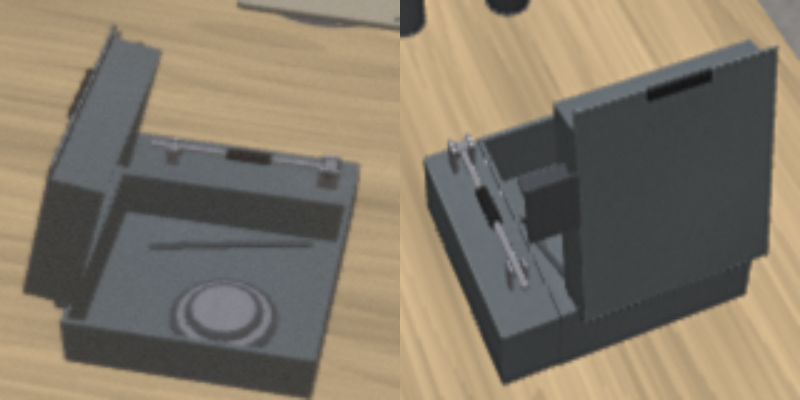

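Run:
```python
import numpy as np,cv2
from h import cloud
th=np.deg2rad(1.35);T0=np.array([660.6,-21.1])
Rm=np.array([[np.cos(th),-np.sin(th)],[np.sin(th),np.cos(th)]])
def loc(Q): return np.c_[(Q[:,:2]-T0)@Rm,Q[:,2]]
def linefit(A,i,j):
    for _ in range(5):
        c=np.polyfit(A[:,i],A[:,j],1); r=A[:,j]-np.polyval(c,A[:,i]); A=A[abs(r)<max(2*r.std(),1)]
    return len(A),c,r.std()
for n in('scene0','side0'):
    L=loc(np.load(f'pics/{n}_Q.npy'))
    print(n)
    for nm,m,i,j in [('+x wall',(abs(L[:,0]-120)<8)&(L[:,2]>10)&(L[:,2]<74)&(abs(L[:,1])<120),1,0),
      ('-y wall',(abs(L[:,1]+130)<8)&(L[:,2]>10)&(L[:,2]<74)&(L[:,0]>-180)&(L[:,0]<110),0,1),
      ('+y wall in',(abs(L[:,1]-128)<8)&(L[:,2]>10)&(L[:,2]<74)&(L[:,0]>-110)&(L[:,0]<110),0,1),
      ('rod',(abs(L[:,0]+150)<12)&(L[:,2]>101)&(L[:,2]<116)&(L[:,1]>-85)&(L[:,1]<85),1,0),
      ('housing edge x',(abs(L[:,2]-80)<4)&(L[:,0]<-150)&(abs(L[:,1])<120),1,0)]:
        if m.sum()>20:
            print(nm,m.sum(),linefit(L[m],i,j),np.percentile(L[m][:,j],[1,50,99]))
    # extents at z=80
    S=L[abs(L[:,2]-80)<4]; print('ext',np.percentile(S,[0.2,99.8],axis=0)[:,:2])
    # lid outer face
    if n=='side0':
        S=L[(L[:,2]>130)&(L[:,2]<310)&(L[:,0]>-100)&(L[:,0]<100)&(L[:,1]<-120)]
        print('lid face',linefit(S,2,1), S[:,2].min(), S[:,2].max())
    S=L[(L[:,2]>300)]; print('lid top',np.percentile(S,[1,50,99],axis=0))
    S=L[(L[:,2]>95)&(L[:,2]<120)&(abs(L[:,0]+150)<25)]
    print('rod pts',np.percentile(S,[1,50,99],axis=0))
```

```text
scene0
+x wall 1013 (890, array([-5.02832681e-03,  1.18121231e+02]), np.float64(1.4110024800519287)) [113.23425223 118.12008456 122.24518184]
+y wall in 66 (56, array([7.25871231e-03, 1.34048790e+02]), np.float64(0.14948149034281202)) [120.2672636  134.0366355  135.00192714]
rod 184 (158, array([-1.06725454e-02, -1.47992467e+02]), np.float64(3.33795615767798)) [-159.53213273 -148.39175044 -138.61025973]
housing edge x 307 (307, array([ 7.83316089e-03, -1.67046318e+02]), np.float64(12.503830168771902)) [-190.3612218  -162.67395355 -150.45161395]
ext [[-190.85091347 -126.7560828 ]
 [ 121.64696765  134.54065609]]
lid top [[-107.13295425 -120.18422982  301.492384  ]
 [  13.72222478  -97.92669124  310.85524516]
 [ 110.44261876  -69.82011985  338.2194815 ]]
rod pts [[-163.95103529  -95.6090185    95.74526691]
 [-148.4058744    20.19667232  108.48998811]
 [-134.90096127  114.08229925  116.90287313]]
side0
-y wall 352 (308, array([ 9.88475826e-04, -1.22807814e+02]), np.float64(0.6026918748820481)) [-125.6861294  -122.90745985 -122.01491459]
+y wall in 335 (291, array([1.63069884e-02, 1.33619102e+02]), np.float64(1.4661260659751083)) [127.35725485 132.35173548 135.84376283]
rod 192 (166, array([-8.42121473e-03, -1.51441820e+02]), np.float64(3.259196927751696)) [-159.27216356 -151.4300369  -141.77875764]
housing edge x 802 (802, array([-3.07149644e-03, -1.71253540e+02]), np.float64(11.527344377126655)) [-190.21175804 -171.26097747 -150.70725656]
ext [[-190.57800178 -124.35590391]
 [ -23.26510344  138.06402201]]
lid face (3419, array([   0.20347267, -182.67008313]), np.float64(1.389632720625611)) 130.07979554007056 309.99081696820485
lid top [[-109.92722243 -123.55427179  300.54474668]
 [  -8.25048324 -116.53243863  312.6674767 ]
 [ 106.84099759  -67.3944633   338.40090552]]
rod pts [[-164.72765408  -94.24089055   96.42197329]
 [-151.48605545   15.35036542  109.55266831]
 [-138.55968023  113.89125756  116.26441575]]
```

Run:
```python
import numpy as np,cv2
from h import cloud
th=np.deg2rad(1.45);T0=np.array([660.6,-15.6])
Rm=np.array([[np.cos(th),-np.sin(th)],[np.sin(th),np.cos(th)]])
def loc(Q): return np.c_[(Q[:,:2]-T0)@Rm,Q[:,2]]
def fit(M,y):
    k=np.ones(len(y),bool)
    for _ in range(6):
        c=np.linalg.lstsq(M[k],y[k],rcond=None)[0]; r=y-M@c; k=abs(r)<max(2.2*r[k].std(),.8)
    return k.sum(),c.round(4),r[k].std().round(2)
o=lambda *a:np.c_[tuple(a)+(np.ones(len(a[0])),)]
for n in('scene0','side0'):
    L=loc(np.load(f'pics/{n}_Q.npy')); x,y,z=L.T; print(n)
    for nm,m,i,j in [('+x wall',(abs(x-120)<9)&(z>10)&(z<74)&(abs(y)<120),1,0),
      ('-y wall',(abs(y+130)<12)&(z>10)&(z<74)&(x>-180)&(x<110),0,1),
      ('rod',(abs(x+150)<9)&(z>104)&(z<116)&(y>-75)&(y<75),1,0)]:
        if m.sum()>20: print(nm,m.sum(),fit(o(L[m][:,i]),L[m][:,j]),np.percentile(L[m][:,j],[1,50,99]))
    S=L[(abs(z-80)<4)]; print('ext',np.percentile(S,[0.3,99.7],axis=0)[:,:2])
    # -x edge: min x per y-bin
    S=L[(abs(z-80)<4)&(x<-120)];e=[(b,S[abs(S[:,1]-b)<8][:,0].min()) for b in range(-110,120,20)]
    print('-x edge',np.polyfit(*zip(*e),1)) 
    if n=='side0':
        S=L[(z>130)&(z<310)&(abs(x)<100)&(y<-110)]
        k=fit(o(S[:,0],S[:,2]),S[:,1]);print('lid face',k); s=k[1][1]
        print('lid angle',np.pi/2-np.arctan(s))
        # dist of outer face from hinge axis (y=-120,z=90): expected 52 
        c=k[1]; print('d from hinge',((-120)-(c[1]*90+c[2]))/np.hypot(1,c[1]))
        S=L[(z>300)];print('max z',np.percentile(z,99.9))
```

```text
scene0
+x wall 1015 (np.int64(959), array([-4.200000e-03,  1.179363e+02]), np.float64(1.57)) [113.13864462 117.92401104 121.9682045 ]
-y wall 328 (np.int64(285), array([ 3.000000e-03, -1.255258e+02]), np.float64(0.66)) [-127.31947653 -125.44854354 -119.11199444]
rod 129 (np.int64(128), array([-5.800000e-03, -1.485995e+02]), np.float64(3.85)) [-156.94381536 -148.42752471 -141.63801166]
ext [[-190.41612236 -130.47515195]
 [ 121.29397714  128.83810919]]
-x edge [ 7.42611953e-03 -1.88860085e+02]
side0
-y wall 1009 (np.int64(956), array([ 1.700000e-03, -1.266567e+02]), np.float64(1.42)) [-130.36077267 -126.7765235  -122.84730252]
rod 158 (np.int64(156), array([-9.700000e-03, -1.514096e+02]), np.float64(3.68)) [-158.08555657 -151.64313718 -142.95472913]
ext [[-190.47814727 -129.20579845]
 [ -25.65777732  132.4352917 ]]
-x edge [-6.53063809e-03 -1.90444712e+02]
lid face (np.int64(3821), array([ 2.500000e-03,  2.053000e-01, -1.884924e+02]), np.float64(1.56))
lid angle 1.3683098459487437
d from hinge 48.99356343087445
max z 338.72373847922813
```

```bash
cat >> h.py <<'E'
th=0.0275;T0=np.array([660.6,-15.2,0.])
RT=R.from_euler('z',th)
def W(p): return RT.apply(p)+T0          # tub -> world
def Lc(P): return RT.inv().apply(np.asarray(P)-T0)
PIV=np.array([-150,100,105.])
def grip_pose(phi,back=0,flip=1,d=0.,lean=None):
    """tool gripping the rod sleeve at rod angle phi, pulled back by `back` mm along the tool; lean = tool lean (default phi)"""
    lean=phi if lean is None else lean
    g=PIV+90*np.array([0,-np.cos(phi),np.sin(phi)])
    z=np.array([0,-np.sin(lean),-np.cos(lean)])
    y=np.array([flip,0,0.]); x=np.cross(y,z)
    Rm=R.from_matrix(np.c_[x,y,z])
    tcp=g-z*(155-d+back)
    return W(tcp),(RT*Rm).as_quat()
def push_pose(theta,s,x,tilt,gap=0,flip=1):
    """closed fingertips on the outer face at s from the hinge; tool z=(0,cos tilt,-sin tilt)"""
    c,sn=np.cos(theta),np.sin(theta)
    p=np.array([x,-120+s*c-(52+gap)*sn,90+s*sn+(52+gap)*c])
    z=np.array([0,np.cos(tilt),-np.sin(tilt)])
    y=np.array([flip,0,0.]); xx=np.cross(y,z)
    return W(p-z*173),(RT*R.from_matrix(np.c_[xx,y,z])).as_quat()
E
python3 - <<'E'
from h import *
P=cloud(dict(np.load('pics/scene0.npz')))
for b in((440,205,485,305),):
    x0,y0,x1,y1=b;Q=P[y0:y1,x0:x1].reshape(-1,3);Q=Q[Q[:,2]>30];print('cans',np.nanmin(Q,0),np.nanmax(Q,0))
for f in(1,-1):
    for phi,back in((0,150),(0,0),(.35,0),(.69,0),(.69,120)):
        q=manip.solve_ik(*grip_pose(phi,back,f)); print(f,phi,back,None if q is None else np.round(q,2))
    for lean in(0.,.3):
        q=manip.solve_ik(*grip_pose(.69,0,f,lean=lean)); print('lean',lean,None if q is None else np.round(q,2))
    for x in(-60,60):
      for tilt in(.72,1.1,1.4):
        for t,g in((1.37,40),(.85,0)):
          q=manip.solve_ik(*push_pose(t,210,x,tilt,g,f)); print(f,x,tilt,t,None if q is None else np.round(q,2))
E
```

```text
cans [504.24733241 375.6519316   30.36837003] [720.77726    453.72941004 208.31688582]
1 0 150 [-0.63  0.06  0.59  1.78 -0.04  1.31 -0.  ]
1 0 0 [-0.6   0.24  0.6   1.95 -0.16  0.99  0.1 ]
1 0.35 0 [-0.71  0.23  0.46  1.92  0.27  1.11 -0.36]
1 0.69 0 [-0.89  0.34  0.47  1.86  0.5   1.3  -0.61]
1 0.69 120 [-1.03  0.3   0.5   1.69  0.45  1.54 -0.59]
lean 0.0 [-0.62  0.15  0.56  1.9  -0.09  1.11 -0.  ]
lean 0.3 [-0.71  0.19  0.46  1.89  0.23  1.16 -0.33]
1 -60 0.72 1.37 [ 0.26  0.69  0.54  1.1  -0.97  2.01  0.67]
1 -60 0.72 0.85 [-0.3   0.72  1.09  1.44 -1.23  2.    0.77]
1 -60 1.1 1.37 [-0.14  0.65  1.01  1.2  -0.88  1.89  0.75]
1 -60 1.1 0.85 [-0.43  0.47  0.94  1.45 -0.78  1.66  0.56]
1 -60 1.4 1.37 [-0.35  0.53  1.03  1.29 -0.58  1.66  0.64]
1 -60 1.4 0.85 [-0.48  0.33  0.73  1.47 -0.38  1.48  0.3 ]
1 60 0.72 1.37 [ 0.38  0.96  0.34  0.61 -1.04  2.03  0.39]
1 60 0.72 0.85 [ 0.05  0.78  0.54  1.03 -1.11  1.85  0.49]
1 60 1.1 1.37 [ 0.03  0.92  1.01  0.75 -1.15  2.    0.56]
1 60 1.1 0.85 [-0.23  0.73  0.81  1.06 -0.92  1.75  0.45]
1 60 1.4 1.37 [-0.15  0.8   0.97  0.87 -0.79  1.8   0.
[... 219 characters left out ...]
62  1.38  2.43]
-1 0.69 120 [-0.56  0.29 -0.06  1.67  0.57  1.61  2.45]
lean 0.0 None
lean 0.3 [ 0.73  0.46 -1.24  1.82  0.71  1.38  2.45]
-1 -60 0.72 1.37 [ 0.26  0.69  0.54  1.1  -0.97  2.01 -2.47]
-1 -60 0.72 0.85 [-0.24  0.65  0.95  1.44 -1.15  1.93 -2.41]
-1 -60 1.1 1.37 [-0.19  0.72  1.15  1.21 -0.97  1.94 -2.35]
-1 -60 1.1 0.85 [-0.54  0.57  1.16  1.46 -0.9   1.74 -2.5 ]
-1 -60 1.4 1.37 [-0.41  0.59  1.16  1.29 -0.66  1.7  -2.45]
-1 -60 1.4 0.85 None
-1 60 0.72 1.37 None
-1 60 0.72 0.85 None
-1 60 1.1 1.37 [ 0.    0.96  1.12  0.75 -1.24  2.03 -2.56]
-1 60 1.1 0.85 [-0.36  0.89  1.21  1.07 -1.21  1.9  -2.59]
-1 60 1.4 1.37 [-0.19  0.87  1.15  0.87 -0.93  1.85 -2.55]
-1 60 1.4 0.85 None
```

Run:
```python
from h import *
p=status.observe()['tool_pos']
manip.line_to(p+[0,0,70],v=200)
manip.movep(*grip_pose(0,150))
claw.grip(0.5)
s=status.observe();print(s['time_s'],s['tool_pos'],s['wrist_force'],s['grip_width'])
im=snap('wrist','w1')
print(im['eye'],im['orientation'])
K=im['mtx'];RI=R.from_quat(im['orientation']).inv()
a=im['pixels'][:,:,::-1].copy()
for y in(10,100,-98,35,-15):
    c=RI.apply(W([-150,y,105])-im['eye']);u=K@c/c[2];print(y,u[:2]);cv2.circle(a,(int(u[0]),int(u[1])),4,(0,0,255),1)
cv2.imwrite('pics/w1o.png',a)
```

```text
3.4667 [510.37725221  -9.31814065 410.01071843] [ 0.42871075 -0.15891931 -0.55996673] 0.4983276415215549
[508.18147468  66.0034418  379.20014158] [0.9883135  0.01353778 0.00174874 0.15182261]
10 [321.93262515 187.38934293]
100 [321.94787904  78.09643715]
-98 [321.9177565  293.92205657]
35 [321.93656356 159.17094268]
-15 [321.92888938 214.15588745]
```

View pics/w1o.png

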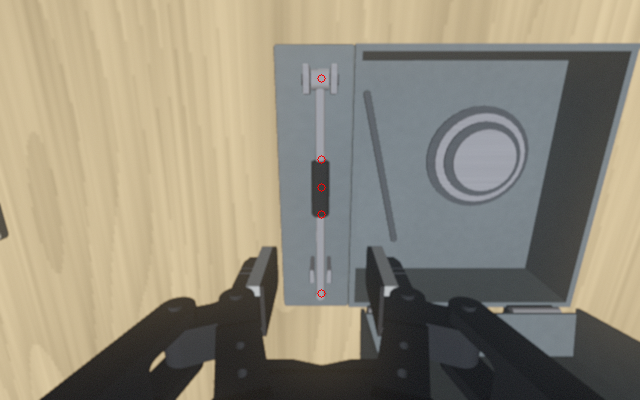

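The wrist view puts the rod along u≈321, with the pivot at (321,78) and the black sleeve from v=160 to 216. My projected points land within about 2 px of these, so the tub pose is good. Next: grasp the sleeve and swing the rod.

Run:
```python
from h import *
manip.line_to(grip_pose(0,2)[0],v=120)
s=status.observe();print(s['time_s'],s['wrist_force'])
claw.grip(0.0,force=30)
s=status.observe();print(s['time_s'],s['grip_width'],s['wrist_force'],s['wrist_torque'])
for i in range(1,8):
    p,o=grip_pose(.69*i/7,2); manip.line_to(p,v=60,rot=o)
    s=status.observe();print(round(s['time_s'],2),s['tool_pos']-p,s['grip_width'],s['wrist_force'].round(1))
snap('wrist','w2');snap('side','s2');snap('scene','c2')
```

```text
4.9 [-0.55328943 -0.01779507  0.08416992]
5.25 0.1736199583612941 [-10.158472    -0.47540022  11.11173926] [-0.01042727  1.96111391  0.01170512]
5.7 [-0.81437261  0.00314458 -0.23728085] 0.17097193418993886 [-4.8 -0.3  1.4]
6.15 [-0.80397618  0.03400392 -0.31479322] 0.1710547648123434 [-5.6 -1.   1.5]
6.6 [-0.80176123 -0.01229095 -0.3114406 ] 0.17249537489194305 [-6.1 -0.2  1.4]
7.05 [-0.78221448  0.00240056 -0.29691422] 0.177662577433165 [-6.7 -0.4  2.1]
7.5 [-0.7784959  -0.06877841 -0.31760749] 0.1747169802036726 [-6.4  0.1  2.1]
7.95 [-0.76248399 -0.07723149 -0.30660882] 0.1758898884011681 [-6.7 -0.8  2.8]
8.4 [-0.75938271 -0.13531219 -0.28118136] 0.17386990083508738 [-7.  -0.2  2.9]
```

View pics/s2.png

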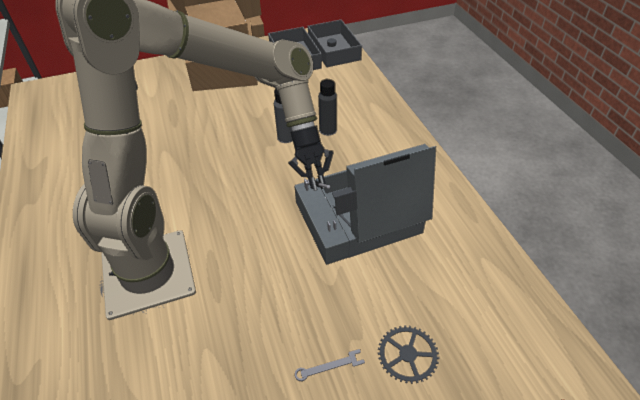

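View pics/w2.png

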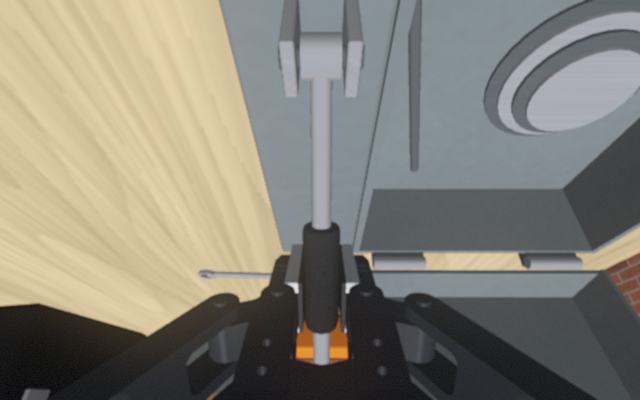

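The side and wrist views show the sleeve held between the pads at (315,185) in side and (322,275) in wrist. The rod has swung up and the lid still stands. Next I'll release, retreat and measure the rod.

Run:
```python
from h import *
claw.grip(0.5)
p,o=grip_pose(.69,2+130); manip.line_to(p,v=200)
manip.line_to(p+[0,0,200],v=250)
s=status.observe();print(s['time_s'],s['tool_pos'])
snap('side','s3');snap('scene','c3')
pp,oo=push_pose(1.37,210,-65,1.0,60)
via=W([-65,-200,610]); print(manip.solve_ik(via,oo),manip.solve_ik(pp,oo))
tip=W([-150,100-198*np.cos(.69),105+198*np.sin(.69)])
out=[]
for n in('s3','c3'):
    im=dict(np.load(f'pics/{n}.npz'));K=im['mtx'];RI=R.from_quat(im['orientation']).inv()
    a=im['pixels'][:,:,::-1].copy()
    us=[]
    for f in(0,.67,1):
        X=W(PIV+f*198*np.array([0,-np.cos(.69),np.sin(.69)]));c=RI.apply(X-im['eye']);u=(K@c/c[2])[:2];us.append(u)
    print(n,us)
    x0=int(us[1][0]-50);y0=int(us[1][1]-50)
    b=cv2.resize(a[y0:y0+100,x0:x0+100],(400,400),interpolation=cv2.INTER_CUBIC)
    for u in us: cv2.circle(b,(int((u[0]-x0+.5)*4),int((u[1]-y0+.5)*4)),8,(0,0,255),1)
    out.append(b)
cv2.imwrite('pics/rod3.png',np.hstack(out))
```

```text
10.6833 [504.80412437 193.8362173  582.10444222]
[ 0.09790759  0.47817695  0.53837813  0.95992138 -0.77521592  2.02794117
  0.39326067] [ 0.18812304  0.57940618  0.53877846  1.13042182 -0.73205799  1.86448234
  0.6476398 ]
s3 [array([309.57994738, 181.99663569]), array([321.56606618, 184.60360477]), array([328.3551533 , 186.08022455])]
c3 [array([355.74990928, 207.15808052]), array([324.02387467, 182.98382926]), array([307.64527258, 170.50384407])]
```

View pics/rod3.png

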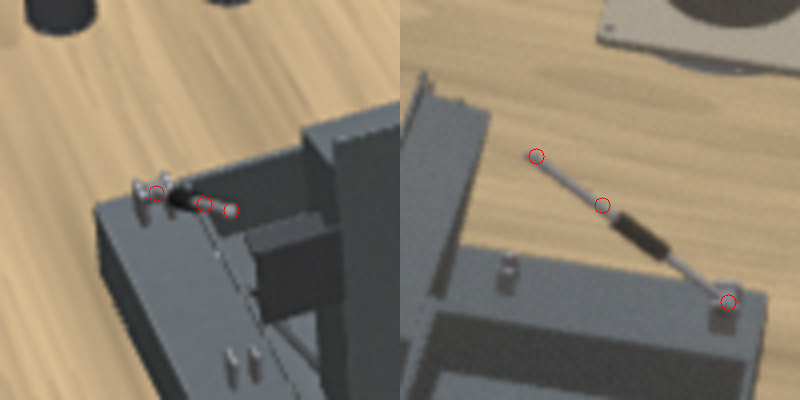

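The rod stands where commanded. In the scene crop the tip, at (533,155), is within about 1 px of the 0.69 rad prediction, and the rod line passes through the predicted points. The lid hasn't moved. Next I'll go round to the outer face and push the lid down.

Run:
```python
from h import *
oo=push_pose(1.37,210,-65,1.0,60)[1]
claw.grip(0.0,force=60)
manip.movep(W([-65,-200,610]),oo)
manip.movep(push_pose(1.37,210,-65,1.0,60)[0],oo)
s=status.observe();print(s['time_s'],s['wrist_force'])
f0=s['wrist_force']
manip.line_to(push_pose(1.37,210,-65,1.0,10)[0],v=100)
for t in(1.37,1.3,1.2,1.1):
    manip.line_to(push_pose(t,210,-65,1.0,0)[0],v=60)
    s=status.observe();f=RT.inv().apply(s['wrist_force']-f0);print(t,round(s['time_s'],2),f.round(1))
snap('side','s4');snap('scene','c4')
a=cv2.imread('pics/s4.png')[100:300,220:480];b=cv2.imread('pics/c4.png')[100:300,200:460]
cv2.imwrite('pics/m4.png',cv2.resize(np.hstack([a,b]),(800,308)))
```

```text
13.4917 [ 0.54075252 -0.41421625  0.57291102]
1.37 14.46 [-1.1 -0.2 -1.4]
1.3 14.86 [-0.1  0.8 -0.2]
1.2 15.37 [ 0.3  0.1 -1. ]
1.1 15.88 [-1.6  1.  -0.9]
```

View pics/m4.png

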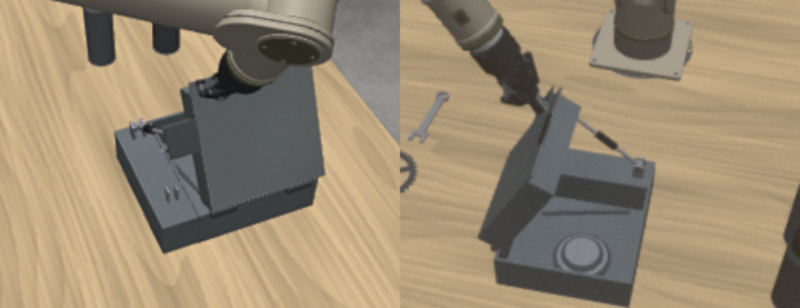

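```bash
cat >> h.py <<'E'
def lid_angle(im):
    """plane fit to outer face points seen from the side camera"""
    L=Lc(cloud(im).reshape(-1,3));C=im['pixels'].reshape(-1,3).astype(int)
    L=L[np.isfinite(L[:,0])&(C.max(1)>30)&(C.max(1)-C.min(1)<30)]
    S=L[(L[:,0]>20)&(L[:,0]<100)&(L[:,2]>120)&(L[:,2]<330)&(L[:,1]<90)&(L[:,1]>-200)]
    y=S[:,1:]-[-120,90]
    best=(0,)
    for a in np.arange(.5,1.5,.01):
        d=-np.sin(a)*y[:,0]+np.cos(a)*y[:,1]; k=(abs(d-50)<6)
        if k.sum()>best[0]: best=(k.sum(),a,k)
    Y=y[best[2]];c=Y-Y.mean(0);v=np.linalg.svd(c,full_matrices=False)[2][0]
    return abs(np.arctan2(v[1],v[0])) if v[1]*v[0]>0 else np.pi-abs(np.arctan2(v[1],v[0])), best[0], (Y@[-v[1],v[0]]).mean()
E
python3 - <<'E'
from h import *
for n in('side0','s2','s3','s4'): print(n,lid_angle(dict(np.load(f'pics/{n}.npz'))))
E
```

```text
side0 (np.float64(1.773227372609858), np.int64(1838), np.float64(-49.37383726212729))
s2 (np.float64(1.7720781014334988), np.int64(1840), np.float64(-49.15883263547094))
s3 (np.float64(1.7727904219310078), np.int64(1850), np.float64(-49.329003136437684))
s4 (np.float64(2.0701528995914407), np.int64(1981), np.float64(-49.8158203853937))
```

The lid is at π−2.07 = 1.07 rad (my helper printed the supplement), so it follows the fingers. The slot is coming down over the tip, so I'll continue in small steps.

Run:
```python
from h import *
f0=np.array([.54,-.41,.57])
for t,g in((1.03,0),(.96,0),(.9,0),(.87,0)):
    manip.line_to(push_pose(t,210,-65,1.0,g)[0],v=60)
    s=status.observe();f=RT.inv().apply(s['wrist_force']-f0);im=snap('side',f'p{int(t*100)}')
    print(t,round(s['time_s'],2),f.round(1),np.pi-lid_angle(im)[0])
snap('scene','c5')
a=im['pixels'][100:300,220:480,::-1];b=cv2.imread('pics/c5.png')[100:300,200:460]
cv2.imwrite('pics/m5.png',cv2.resize(np.hstack([a,b]),(800,308)))
```

```text
1.03 16.38 [-0.6  0.1 -0.4] 0.9920323683849683
0.96 16.82 [-0.1  0.5  0.4] 0.9083824403112408
0.9 17.24 [-0.4  1.7 -0. ] 0.8469269863258817
0.87 17.55 [-0.6  0.7 -1.2] 0.846820954378686
```

View pics/m5.png

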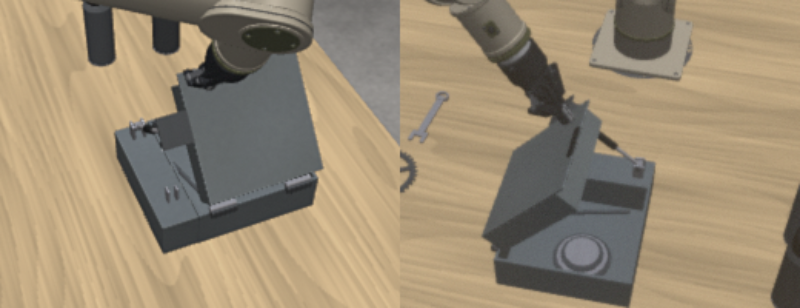

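The lid has stopped at 0.847 rad with the rod carrying it. The last 0.03 rad of commanded motion didn't move it. I'll press lightly along the face normal, watching the force.

Run:
```python
from h import *
f0=np.array([.54,-.41,.57]); n=RT.apply([0,-np.sin(.85),np.cos(.85)])
for g in(4,2,0,-1,-2,-3,-4,-5,-6,-7):
    manip.line_to(push_pose(.85,210,-65,1.0,g)[0],v=30)
    s=status.observe();fn=(s['wrist_force']-f0)@n
    print(g,round(s['time_s'],2),fn.round(1),(s['wrist_force']-f0).round(1))
    if fn>14: break
im=snap('side','s6');print(np.pi-lid_angle(im)[0])
```

```text
4 17.9 -0.4 [ 0.2 -0.3 -0.9]
2 18.15 -0.8 [-0.   0.4 -0.8]
0 18.4 2.1 [ 0.2 -1.2  1.8]
-1 18.65 5.4 [-1.4 -3.4  4.4]
-2 18.9 8.3 [-3.2 -4.7  7.4]
-3 19.15 12.7 [-2.8 -7.8 10.5]
-4 19.4 15.6 [-4.2 -9.1 13.5]
0.8396322780907663
```

Run:
```python
from h import *
p,o=push_pose(.85,210,-65,1.0,60); manip.line_to(p,v=150)
p,o=push_pose(.85,210,-65,1.0,160); manip.line_to(p,v=200)
manip.line_to(p+[-60,-120,60],v=250)
manip.dwell(1.0)
im=snap('side','s7');print(status.observe()['time_s'],np.pi-lid_angle(im)[0]); c=snap('scene','c7')
manip.dwell(1.0); im2=snap('side','s7b');print(np.pi-lid_angle(im2)[0])
out=[]
for im,f in((im,1),(c,1)):
    K=im['mtx'];RI=R.from_quat(im['orientation']).inv()
    us=[]
    for X in(PIV,PIV+198*np.array([0,-np.cos(.69),np.sin(.69)])):
        q=RI.apply(W(X)-im['eye']);us.append((K@q/q[2])[:2])
    x0,y0=(np.array(us[1])-[50,50]).astype(int)
    b=cv2.resize(im['pixels'][y0:y0+100,x0:x0+100,::-1],(400,400),interpolation=cv2.INTER_CUBIC)
    for u in us: cv2.circle(b,(int((u[0]-x0+.5)*4),int((u[1]-y0+.5)*4)),8,(0,0,255),1)
    out.append(b)
cv2.imwrite('pics/m7.png',np.hstack(out))
```

```text
25.0083 0.8481022393039961
0.8448240665723743
```

View pics/m7.png

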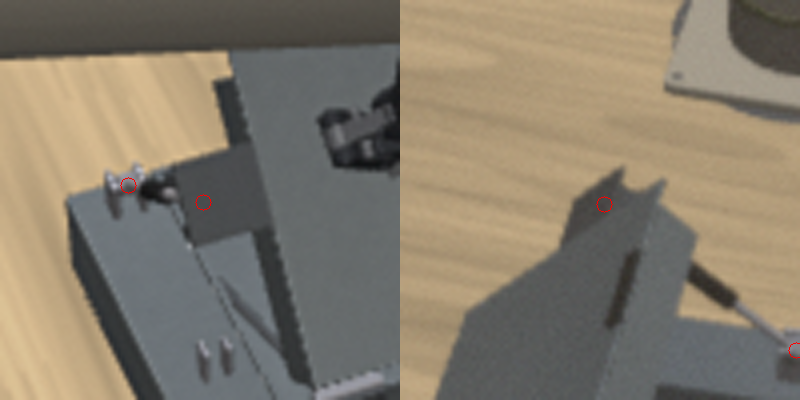

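View pics/c7.png

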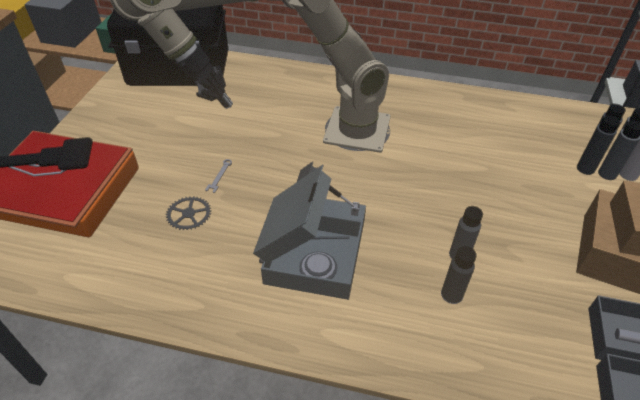

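Run:
```python
from h import *
s=status.observe();print(s['time_s'],s['wrist_force'].round(1)); job.finish_job()
```

```text
26.1083 [ 0.3 -0.1 -0.6]
the job is handed in; nothing more can be done
```

The lid is propped half open on the rod, and I handed the job in at 26.1 s of the 61 s allowed. I gripped the rod's sleeve and swung it up to 0.69 rad. After releasing it, I pushed the lid's outer face down with the closed fingers until the rod took the load. A press of about 16 N seated the tip, and then I backed the arm clear.

**Last checks:**
- **Lid angle:** it measured 0.848 and then 0.845 rad about a second apart with the robot clear, so it is at rest within 0.79–0.91.
- **Rod tip:** I couldn't see the ball inside the bracket. I take it as fully home because the lid stopped at its seated angle and the predicted tip position falls on the bracket. A tip caught on the flare would hold the lid higher.
- **Arm:** it was well clear of everything, with the wrist force back to about zero.
- **Other items:** the cans, chainring and wrench look unmoved in the final picture, but I didn't measure them.

**Disagreements:**
- The depth fit put the lid's outer face 49–50 mm from the hinge axis instead of 52. That is about the stated calibration error.
- During the push, the lid read 0.03–0.05 rad lower than the angle I was commanding, and the wrist force stayed near zero until the final press.

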